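Hold the cast lever level over its locating fixture

TASK

Pick up the blue cast lever by its balance point, which is marked with a yellow paint stripe close to its heavy end, and carry it level to the steel locating fixture, without touching the fixture. Turn it so that the big bore is straight above the thick steel spigot and the small bore straight above the thin brass pin, and hold it there level and still, with its underside about 4 cm above the tips of the pins. Finish while still holding it there (do not lower it or let go), and leave the fixture, bit carton, screw tin and sanding block alone.

Things in the scene. Friction and masses are not known exactly. Their poses are not given: they have to be found in the camera images.
- lever: Loose cast lever, 0.5 to 0.75 kg, flat on the bench. Heavy boss (50 mm across, 36 high, bore 26) at its -x end, light eye (28 mm across, 28 high, bore 14) at +x, bores 180 mm apart; straight blue arm between, 16 mm wide (along y), from 8 to 28 mm above the underside. Origin: on the underside plane below the balance point, 57 mm from the boss axis. x runs from boss to eye, z up.
- balance_mark (a point): The balance point (centre of mass along the arm) in the middle of the arm's section, 18 mm above the lever's underside; a yellow stripe 10 mm wide runs round the arm here.
- boss_bore (a point): Centre of the big bore's mouth in the lever's underside, 57 mm from the balance point.
- eye_bore (a point): Centre of the small bore's mouth in the lever's underside, 123 mm from the balance point.
- fixture: Fixed steel locating fixture: a dark base plate 230 x 90 x 16 mm with a thick steel spigot near its -x end and a thin brass pin near its +x end, 180 mm apart, both with tips 60 mm above the bench. Origin: centre of the plate's underside, on the bench; x points from the spigot to the pin, z up.
- spigot_tip (a point): Top centre of the thick steel spigot (24 mm diameter, goes with the lever's big bore), 60 mm above the bench.
- pin_tip (a point): Top centre of the thin brass pin (12 mm diameter, goes with the lever's small bore), 60 mm above the bench.
- bit_box: Bystander: small white carton, 45 x 125 x 42 mm, loose; origin at the centre of its underside.
- round_tin: Bystander: round dark tin with screws in it, 90 mm across, 29 mm high, loose; origin at the centre of its underside.
- sanding_block: Bystander: cork sanding block, 64 x 112 x 36 mm, loose; origin at the centre of its underside.

How it is judged:
By the outcome, as a careful person would: the job done as asked, in the order asked, and still so for the second after the job is handed in, while the arm keeps its last pose, push and grip.
It also fails if it takes over 38 s, if anything falls off the work surface, if the arm or the gripper's body presses on something with over 40 N, if the wrist force passes 120 N, or if a joint passes its speed limit or range.

ROBOT

A 6-joint arm with a two-finger parallel gripper is mounted at the origin on a cart in front of the work surface, level with it; the furniture and walls round the work are solid. World frame = base frame: x ahead of the robot, y to its left, z up, the work surface at z = 0. Lengths are in m, angles in degrees, forces in N, time in s.
With the tool pointing down it reaches from about 0.325 to 0.9 m from the base axis. Payload 6.1 kg.
Tool frame: the origin (TCP) lies midway between the tips of the shut fingers; the grasp point (between the pads) lies 19 mm behind it (r.grip_point_offset is the distance from the TCP to the grasp point, in m); z points along the fingers, y is the line along which they close (so a half turn about z gives the same grasp; the last joint's range is limited). The gripper opens to 87 mm and grips with 3 to 60 N. Pads are 19 mm wide; open, the fingers measure 117 mm over their backs; the gripper's body (75 mm by 190 mm) begins 51 mm behind the grasp point.
Start: joints at [-76.61, 12.628, 87.462, -0, 79.91, -7.225], TCP at [0.22, -0.585, 0.19] pointing down, gripper open.
Joint ranges: [-170.65, 170.65], [-52.31, 119.04], [5.05, 147.46], [-71.25, 251.25], [11.57, 151.72], [-153.62, 153.62]. Speed limits (degrees/s): [147.25, 147.25, 172.46, 180, 180, 180].

INTERFACE

Orientations are given as [roll, pitch, yaw] about the fixed x, y, z axes, in that order (R = Rz(yaw) Ry(pitch) Rx(roll)).
In Python, from cell import r, vision, order, monitor gives the robot as it stands. Calls block until the motion is done:
- r.movep(position, orientation): joint-space move of the TCP to a pose.
- r.move_linear(position, rate=0.15, orientation=None, max_force=None): straight line of the TCP; orientation=None keeps the orientation; rate is the mean speed in m/s. With max_force (N) it stops when the force on the tool has changed by that much, and returns True; else False.
- r.set_joints(angles): joint-space move.
- r.let_go() and r.gripper_close(): open the fingers fully, or close them until they stop; the grip force is fixed at half the most.
- r.hold(seconds).
- r.inverse_kinematics(position, orientation): joint angles nearest the present ones, or None.
- vision.camera(name): name is "scene" or "top" or "wrist"; returns the picture (480x640x3 uint8, red, green, blue); there is no depth.
- vision.camera_info(name): a dict with "intrinsics" (3x3 intrinsics, pixels), "R" (3x3) and "t" (3): a world point X has camera coordinates R X + t. Camera axes: x right, y down, z forward; pixel columns grow to the right and rows downward; lengths in m; the calibration is good to about 2 mm. A picture is of the moment at which its call begins: read the wrist's pose just before it. camera_info takes no time and is no camera call; for the wrist camera it gives the pose at the moment of the call.
A pose or a line that the arm cannot do raises r.IKError and nothing moves.
- order.finish_job(): hands the job in; it is judged then, once.
Readings, each from a call of its own:
- monitor.get_time(): time.
- monitor.get_q(): joint angles.
- monitor.get_joint_vel(): joint speeds.
- monitor.get_joint_torque(): joint torques, N m.
- monitor.get_position(): TCP position.
- monitor.get_ee_rot(): TCP orientation.
- monitor.get_ft_force(): force on the tool from outside, world axes, zero at the start.
- monitor.get_moment(): the same for the moment, N m.
- monitor.get_grip_width(): opening from 0.0 (shut) to 1.0 (fully open).
- monitor.get_grasp_force(): force on a finger pad.
Only numpy, scipy, OpenCV 4.12 (cv2) and the standard library are available. Lean on these libraries where they do the work, as an engineer would, in place of code of your own. Each camera call takes 0.05 s, during which the arm holds its last target. There are 200 camera calls.

## Working session

There is one attempt and no reset: what is moved stays moved. The work goes in short steps, each a Python script; the robot and the scene stay as the last script left them, time stands still between calls to the robot, and variables do not carry over. Pictures are saved under pics/ and viewed, at most 10 in all, crops included, and the job is handed in when it is done.

```bash
mkdir -p pics; ls; python3 - <<'E'
from cell import r,vision,order,monitor
import cv2
for n in("top","scene"):
    cv2.imwrite(f"pics/{n}0.png",vision.camera(n)[:,:,::-1])
    i=vision.camera_info(n);print(n,i)
print(monitor.get_time())
E
```

```text
pics
top {'intrinsics': array([[615.34800332,   0.        , 327.34090485],
       [  0.        , 615.34800332, 245.65602229],
       [  0.        ,   0.        ,   1.        ]]), 'R': array([[ 4.60804423e-03, -9.99989028e-01,  8.42542019e-04],
       [-9.96037569e-01, -4.66466340e-03, -8.88110498e-02],
       [ 8.88140055e-02, -4.29958259e-04, -9.96048135e-01]]), 't': array([-0.00709312,  0.55236539,  1.45359078])}
scene {'intrinsics': array([[440.24619716,   0.        , 321.75075113],
       [  0.        , 440.24619716, 239.80307556],
       [  0.        ,   0.        ,   1.        ]]), 'R': array([[-0.75853275, -0.65140607,  0.01726865],
       [-0.43676482,  0.48856889, -0.75533895],
       [ 0.48359545, -0.58049167, -0.65510676]]), 't': array([0.41890334, 0.30632635, 1.03794289])}
0.1
```

View pics/top0.png

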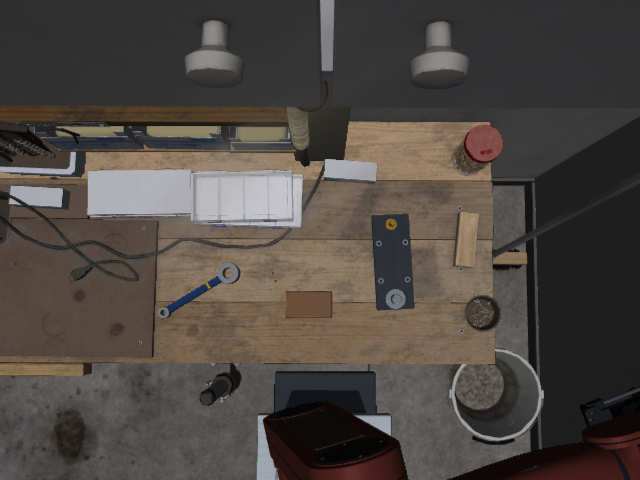

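View pics/scene0.png

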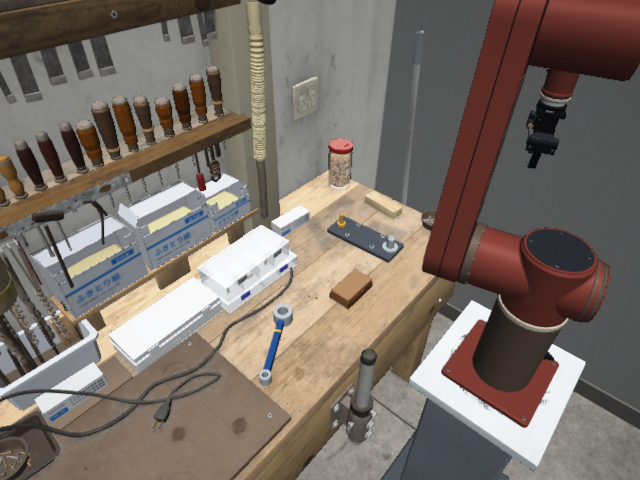

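Top view: lever boss at about (228,273), stripe (209,285) and eye (164,313). The fixture's spigot is at (396,298) and its brass pin at (391,224). The scene view confirms which is which. Next I measure them in code.

```bash
cat > h.py <<'E'
import numpy as np,cv2
from cell import r,vision,order,monitor
def ray(i,uv,z):
    R,t,K=i["R"],i["t"],i["intrinsics"]
    c=-R.T@t; d=R.T@np.linalg.inv(K)@[uv[0],uv[1],1.]
    return c+d*(z-c[2])/d[2]
def proj(i,X):
    p=i["intrinsics"]@(i["R"]@np.array(X)+i["t"]); return p[:2]/p[2]
def blobs(img,lo,hi,roi,amin=8):
    hsv=cv2.cvtColor(img,cv2.COLOR_RGB2HSV)
    m=cv2.inRange(hsv,np.array(lo),np.array(hi)); k=np.zeros_like(m); x0,y0,x1,y1=roi; k[y0:y1,x0:x1]=255
    n,l,s,c=cv2.connectedComponentsWithStats(m&k)
    return [(c[j].round(1),s[j].tolist()) for j in range(1,n) if s[j][4]>=amin]
E
python3 - <<'E'
from h import *
img=cv2.imread("pics/top0.png")[:,:,::-1].copy(); i=vision.camera_info("top")
print("stripe",blobs(img,(18,110,110),(35,255,255),(190,270,225,300),4))
print("blue",blobs(img,(100,120,50),(125,255,255),(150,255,245,325)))
print("brass",blobs(img,(15,120,80),(35,255,255),(380,215,402,235)))
for n,uv,z in [("boss",(228.5,272.5),.036),("eye",(164,313),.028),("stripe",(209,285),.028),("spigot",(396,298),.06),("pin",(391,224),.06),
 ("blkA",(286,291),.036),("blkB",(332,318),.036),("tin",(481,312),.029),("fixc1",(372,215),.016),("fixc2",(408,214),.016),("fixc3",(376,309),.016),("fixc4",(414,307),.016),("carton",(350,171),.042),("whitebox",(245,225),.05)]:
    print(n,ray(i,uv,z).round(3))
cv2.imwrite("pics/c1.png",np.hstack([cv2.resize(img[255:325,150:245],(570,420),interpolation=cv2.INTER_CUBIC)[:, :400],cv2.resize(img[210:310,370:420],(210,420),interpolation=cv2.INTER_CUBIC)])[:,:,::-1])
print(proj(vision.camera_info("wrist"),[.5,.2,0]),vision.camera_info("wrist"))
E
```

```text
stripe [(array([207.5, 285. ]), [205, 282, 6, 7, 17])]
blue [(array([214.2, 281.4]), [208, 277, 13, 10, 69]), (array([186.8, 297.9]), [167, 285, 41, 27, 273])]
brass [(array([390.7, 223.9]), [386, 219, 11, 11, 94])]
boss [0.486 0.23  0.036]
eye [0.39  0.382 0.028]
stripe [0.457 0.277 0.028]
spigot [ 0.428 -0.165  0.06 ]
pin [ 0.601 -0.154  0.06 ]
blkA [0.443 0.093 0.036]
blkB [ 0.38  -0.016  0.036]
tin [ 0.396 -0.37   0.029]
fixc1 [ 0.628 -0.113  0.016]
fixc2 [ 0.631 -0.2    0.016]
fixc3 [ 0.401 -0.122  0.016]
fixc4 [ 0.407 -0.213  0.016]
carton [ 0.731 -0.058  0.042]
whitebox [0.598 0.191 0.05 ]
[-755.22857137 -691.01484747] {'intrinsics': array([[405.47261601,   0.        , 321.77483906],
       [  0.        , 405.47261601, 244.16558372],
       [  0.        ,   0.        ,   1.        ]]), 'R': array([[ 3.52988349e-01, -9.35627345e-01, -8.34222792e-04],
       [-8.98718388e-01, -3.39311233e-01,  2.77800550e-01],
       [-2.60200852e-01, -9.73106262e-02, -9.60638412e-01]]), 't': array([-0.62459561, -0.03435691,  0.38871417])}
```

```bash
cat >> h.py <<'E'
E
python3 - <<'E'
from h import *
print(monitor.get_ee_rot(),r.grip_point_offset)
i=vision.camera_info("wrist")
for y in (122.3,-57.7):
    print(y,r.inverse_kinematics([.4556,.278,.17],[180,0,y]),r.inverse_kinematics([.4556,.278,.0],[180,0,y]))
    print(r.inverse_kinematics([.485,-.162,.12],[180,0,y-119]))
E
```

```text
[-1.79895870e+02 -1.32676563e-02  2.06159512e+01] 0.0187
122.3 [ 22.92221472   0.97539166 102.34501616   0.          76.67959218
  -9.37778528] [ 2.29222147e+01  1.30184263e+01  1.09242384e+02 -2.54444375e-14
  5.77391898e+01 -9.37778528e+00]
[-2.73125822e+01  5.80621742e-01  1.08345951e+02 -2.54444375e-14
  7.10734271e+01  5.93874178e+01]
-57.7 None None
[ -27.31258216    0.58062174  108.34595114    0.           71.07342712
 -120.61258216]
```

```bash
python3 - <<'E'
from h import *
import pickle
def snap(n):
    r.hold(.3); i=vision.camera_info("wrist"); im=vision.camera("wrist")
    cv2.imwrite(f"pics/{n}.png",im[:,:,::-1]); pickle.dump(i,open(f"{n}.pkl","wb")); return i
r.movep([.45,-.162,.27],[180,0,3.3]); i=snap("wf")
for X in([.428,-.165,.06],[.601,-.154,.06]):print(proj(i,X))
r.movep([.4556,.278,.2],[180,0,122.3]); i=snap("wl")
for X in([.486,.23,.036],[.39,.382,.028],[.4556,.278,.028]):print(proj(i,X))
print(monitor.get_time(),monitor.get_position())
E
```

```text
[322.34465382 226.20968258]
[321.31386882  39.64883931]
[322.50294134 273.29956843]
[322.60960422  67.23876032]
[322.44417644 212.10538416]
4.2083 [0.45588729 0.27755129 0.20009617]
```

View pics/wf.png

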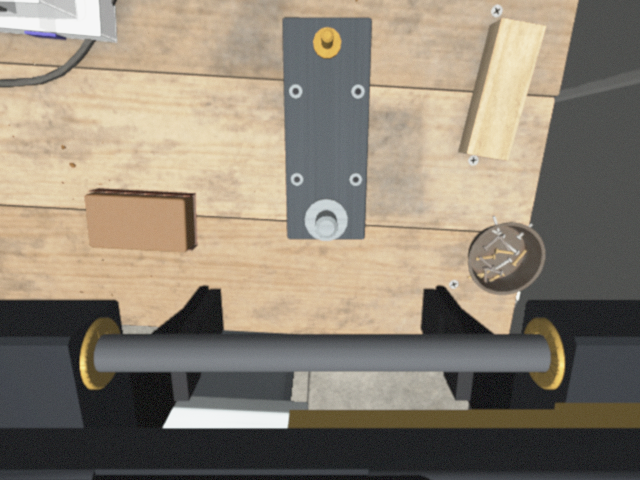

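View pics/wl.png

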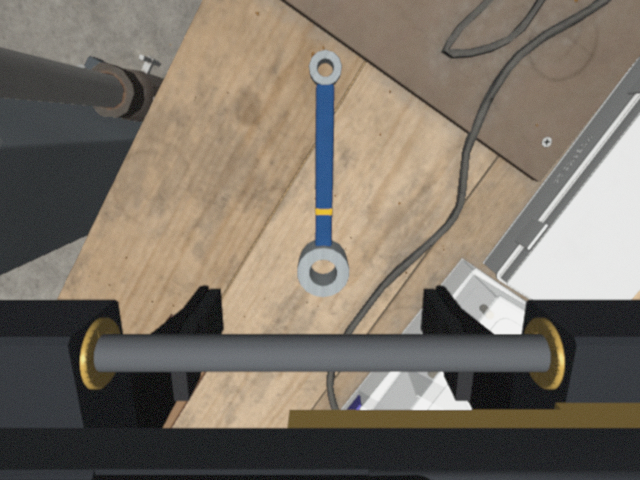

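Wrist view over the lever: eye (325,68), stripe (324,212) and boss (323,272), all within 2–3 px of the prediction. Over the fixture, the pin tip is at about (327,35) and the spigot tip at about (326,228). I'll zoom in on both.

```bash
python3 - <<'E'
from h import *
import pickle
a=cv2.imread("pics/wf.png")
z=lambda x,y:cv2.resize(a[y:y+60,x:x+60],(390,390),interpolation=cv2.INTER_CUBIC)
cv2.imwrite("pics/c2.png",np.hstack([z(297,10),z(297,190)]))
il=pickle.load(open("wl.pkl","rb"));w=cv2.imread("pics/wl.png")[:,:,::-1].copy()
s=blobs(w,(18,110,110),(35,255,255),(300,190,350,230));b=blobs(w,(100,120,50),(125,255,255),(300,50,350,260),40)
print(s,b)
E=ray(il,(325,68),.028);B=ray(il,(323.3,272),.036);S=ray(il,s[0][0],.028)
d=E-B;print(E,B,S,np.hypot(*d[:2]),np.degrees(np.arctan2(d[1],d[0])),B[:2]+d[:2]*57/180)
E
```

```text
[(array([323.4, 211.4]), [315, 208, 18, 7, 107])] [(array([324.1, 145.2]), [316, 84, 17, 124, 1959]), (array([323.3, 230.6]), [316, 216, 16, 30, 428])]
[0.39199949 0.38256901 0.028     ] [0.48593915 0.23149462 0.036     ] [0.45598954 0.27902571 0.028     ] 0.17789922206252254 121.87378677024637 [0.45619159 0.27933484]
```

View pics/c2.png

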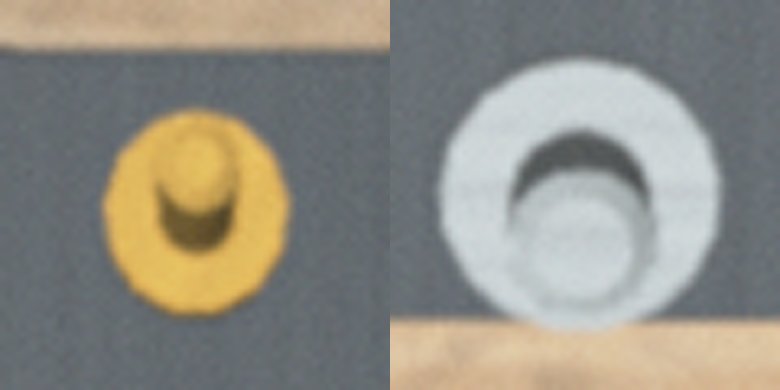

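The tip centres come out at about (326.8,35.7) for the pin and (325.9,226.6) for the spigot. I'll compute the fixture pose from these, then grasp, lift and take a close look.

```bash
python3 - <<'E'
from h import *
import pickle
f=pickle.load(open("wf.pkl","rb"))
P=ray(f,(326.8,35.7),.06);S=ray(f,(325.9,226.6),.06);d=(P-S)[:2]
print(P,S,np.hypot(*d),np.degrees(np.arctan2(d[1],d[0])))
yaw=121.9; p=[.456,.279]
r.move_linear([*p,.05],.15,[180,0,yaw]); 
print(r.move_linear([*p,.003],.06,max_force=15),monitor.get_position())
f0=np.array(monitor.get_ft_force())
r.gripper_close(); print(monitor.get_grip_width()*87,monitor.get_grasp_force())
r.move_linear([*p,.06],.06); r.hold(.4)
print(monitor.get_ft_force(),f0,monitor.get_moment(),monitor.get_grip_width()*87)
r.move_linear([*p,.143],.12);r.hold(.3)
i=vision.camera_info("wrist"); im=vision.camera("wrist")
cv2.imwrite("pics/wg.png",im[:,:,::-1]); pickle.dump(i,open("wg.pkl","wb"))
q=monitor.get_position();print(q,monitor.get_ee_rot(),monitor.get_time())
u=np.array([np.cos(np.radians(yaw)),np.sin(np.radians(yaw))]);b=q[:2]
zt=q[2]-.003
for l,h in((-.057,.036),(.123,.028)):print(proj(i,[*(b+l*u),zt+h]))
E
```

```text
[ 0.6045155  -0.15875325  0.06      ] [ 0.42779954 -0.1686554   0.06      ] 0.17699317866915573 3.2071739616779027
False [0.45634281 0.27914925 0.00329157]
0.6338105854101809 0.0
[ 0.23487353 -0.99586393  0.00738057] [ 0.26521191 -0.05916481  0.45406525] [ 0.0317428  -0.1128807  -0.02224615] 0.11674001542554728
[0.45571219 0.27888005 0.1424547 ] [-1.79945890e+02 -9.50612144e-03  1.21898546e+02] 10.5083
[323.29337247 420.59576501]
[324.21909014  -6.07816789]
```

View pics/wg.png

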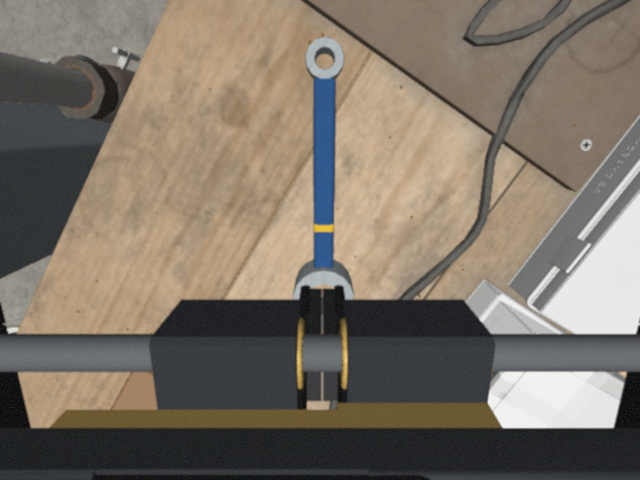

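The grip closed on nothing: the width is about 0 and the lever is still on the bench, with the eye at (325,60) and the stripe at (324,228). I'll measure where it lies now relative to the fingers.

```bash
python3 - <<'E'
from h import *
import pickle
i=pickle.load(open("wg.pkl","rb"));w=cv2.imread("pics/wg.png")[:,:,::-1].copy()
s=blobs(w,(18,110,110),(35,255,255),(300,200,350,250));print(s)
print("now",ray(i,s[0][0],.028),ray(i,(325,59.5),.028))
p=np.array([.4557,.2789])
for z in(.1424,.161,.18):print("tcp line",z,proj(i,[*p,z]))
t=vision.camera("top");ti=vision.camera_info("top")
cv2.imwrite("pics/t1.png",cv2.resize(t[220:340,140:300],(800,600),interpolation=cv2.INTER_CUBIC)[:,:,::-1])
for X in([*p,.1424],[*p,.028]):print((proj(ti,X)-[140,220])*5)
print(monitor.get_grip_width(),monitor.get_q(),monitor.get_position())
E
```

```text
[(array([323.4, 227.9]), [313, 224, 21, 8, 144])]
now [0.45592741 0.27913741 0.028     ] [0.39267985 0.38239043 0.028     ]
tcp line 0.1424 [323.36295134 281.88381032]
tcp line 0.161 [323.46384651 296.55530944]
tcp line 0.18 [323.58866688 314.7058516 ]
[290.98074067 320.61450521]
[340.96683471 326.98775454]
0.0063686613047205356 [ 2.30054159e+01  2.49607983e+00  1.03827915e+02 -1.19988732e-03
  7.37147214e+01 -8.89320872e+00] [0.45581162 0.27891456 0.14261864]
```

View pics/t1.png

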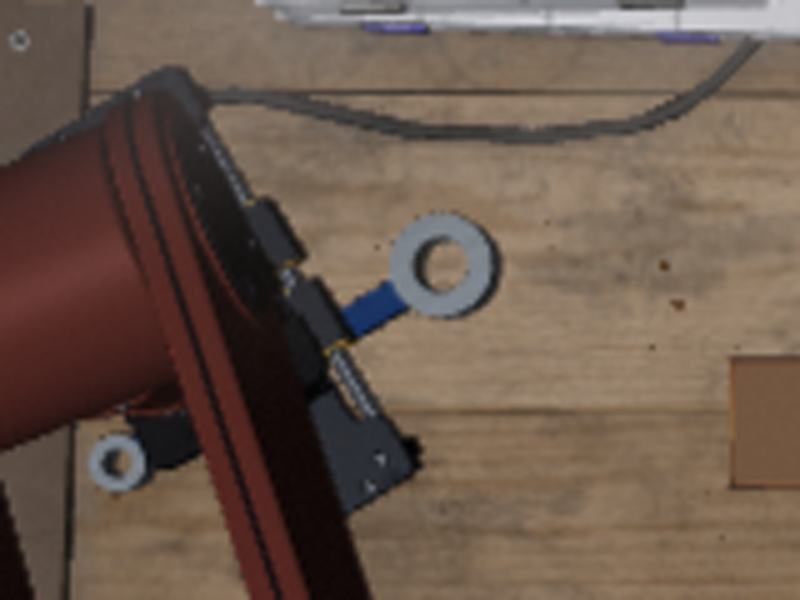

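The lever hasn't moved and lies straight below the TCP. The visible fingertips, at about row 288, sit higher in the image than the claimed TCP allows, so the fingers probably closed above the arm. I'll check the tip depth from the image, then go down gently with the fingers open until they touch the bench.

```bash
python3 - <<'E'
from h import *
import pickle
i=pickle.load(open("wg.pkl","rb"))
p=np.array([.4557,.2789]);a=np.radians(121.9);u=np.array([np.cos(a),np.sin(a)]);v=np.array([-u[1],u[0]])
for z in(.1424,.1524,.1624,.1724):
    print(z,[proj(i,[*(p+.0095*u+s*v),z]).round(0).tolist() for s in(-.0435,0,.0435)])
print(monitor.get_position(),monitor.get_time())
r.let_go(); print("w",monitor.get_grip_width())
q=[.456,.279]
r.move_linear([*q,.03],.15)
r.hold(.2);print("f",monitor.get_ft_force())
print(r.move_linear([*q,-.001],.04,max_force=6),monitor.get_position(),monitor.get_ft_force(),monitor.get_time())
im=vision.camera("wrist");cv2.imwrite("pics/wd.png",im[:,:,::-1])
E
```

```text
0.1424 [[410.0, 264.0], [323.0, 264.0], [237.0, 264.0]]
0.1524 [[414.0, 271.0], [323.0, 271.0], [233.0, 271.0]]
0.1624 [[419.0, 279.0], [324.0, 279.0], [228.0, 278.0]]
0.1724 [[424.0, 287.0], [324.0, 287.0], [223.0, 287.0]]
[0.45581162 0.27891456 0.14261864] 10.5583
w 0.9976788504027416
f [-0.17795101  0.24076194  0.45476316]
False [ 0.45620135  0.27910082 -0.00081528] [ 0.09719067  0.04343967 -0.01234378] 14.1
```

View pics/wd.png

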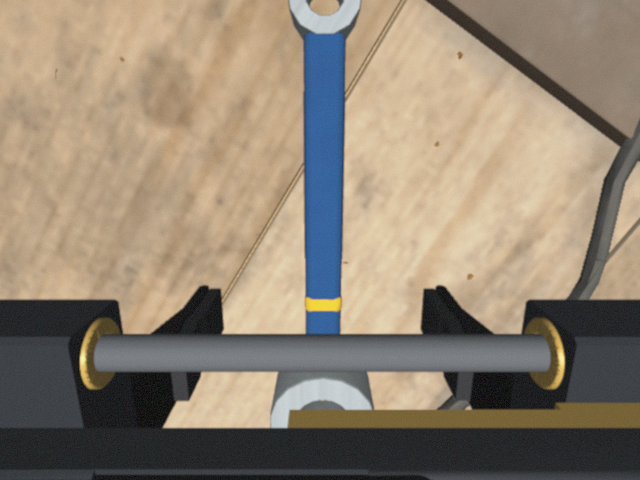

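This confirms it: the open tips at (220,288) and (425,288) match a tip height about 30 mm above the reported TCP, and there was no bench contact at z≈0. I'll feel for the bench with the open fingers, back off 3 mm and grip.

```bash
python3 - <<'E'
from h import *
import pickle
q=[.456,.279]
c=r.move_linear([*q,-.02],.06,max_force=6)
if not c: c=r.move_linear([*q,-.04],.025,max_force=6)
p=monitor.get_position();print(c,p,monitor.get_ft_force())
z=p[2]+.003
r.move_linear([*q,z],.05)
r.gripper_close(); w=monitor.get_grip_width()*87;print(w,monitor.get_grasp_force(),monitor.get_position())
if w>10:
    f0=np.array(monitor.get_ft_force());m0=np.array(monitor.get_moment())
    r.move_linear([*q,z+.04],.06); r.hold(.4)
    print(np.array(monitor.get_ft_force())-f0,np.array(monitor.get_moment())-m0)
    i=vision.camera_info("wrist"); im=vision.camera("wrist")
    cv2.imwrite("pics/wg2.png",im[:,:,::-1]); pickle.dump(i,open("wg2.pkl","wb"))
print(z,monitor.get_grip_width()*87,monitor.get_position(),monitor.get_ee_rot(),monitor.get_time())
E
```

```text
True [ 0.45617443  0.27905521 -0.03237835] [-1.37759840e+00  1.46738984e-03  6.85911093e+00]
15.696568517476122 29.996569510549307 [ 0.45623107  0.27913903 -0.02931195]
[-1.75267341 -1.63241555 -6.22903992] [-0.09982444  0.12827702  0.02293004]
-0.029378351717365064 15.946271402554872 [0.45589428 0.27895721 0.01044822] [-1.79935431e+02 -8.51644250e-03  1.21903159e+02] 17.8333
```

Gripped: width 16 mm, lift force about 6.2 N (0.64 kg), and the moment is small. The underside is at reported TCP z + 0.029. Next I check the lever in the hand numerically and look closely at the fixture in the top view.

```bash
python3 - <<'E'
from h import *
import pickle
i=pickle.load(open("wg2.pkl","rb"));w=cv2.imread("pics/wg2.png")[:,:,::-1].copy()
print(blobs(w,(18,110,110),(35,255,255),(290,180,360,335)),blobs(w,(100,120,50),(125,255,255),(290,0,360,335),100))
w0=cv2.imread("pics/wd.png")[:,:,::-1].copy()
hsv=cv2.cvtColor(w,cv2.COLOR_RGB2HSV);m=cv2.inRange(hsv,np.array((100,120,50)),np.array((125,255,255)))
for row in(30,100,200):
    c=np.where(m[row,290:360])[0]+290;print(row,c.min(),c.max())
a=np.radians(121.9);u=np.array([np.cos(a),np.sin(a)]);b=np.array([.4559,.27896])
# arm: end of blue is at the eye rim (123-14 mm), width 16 at mid-height 28
print([proj(i,[*(b+l*u),.04+.028]).round(1).tolist() for l in(0,.05,.109)])
t=cv2.imread("pics/top0.png");x0,y0=370,208
k=cv2.resize(t[y0:y0+108,x0:x0+50],(0,0),fx=5.5,fy=5.5,interpolation=cv2.INTER_CUBIC)
z=lambda x,y:cv2.resize(t[y:y+30,x:x+30],(390,390),interpolation=cv2.INTER_CUBIC)
cv2.imwrite("pics/c3.png",np.hstack([z(376,209),z(381,284)]))
E
```

```text
[(array([321.7, 331.9]), [301, 327, 43, 8, 204])] [(array([321.9, 165.9]), [298, 12, 50, 317, 14128])]
30 298 346
100 299 345
200 300 343
[[323.6, 338.4], [323.9, 206.9], [324.4, 12.8]]
```

View pics/c3.png

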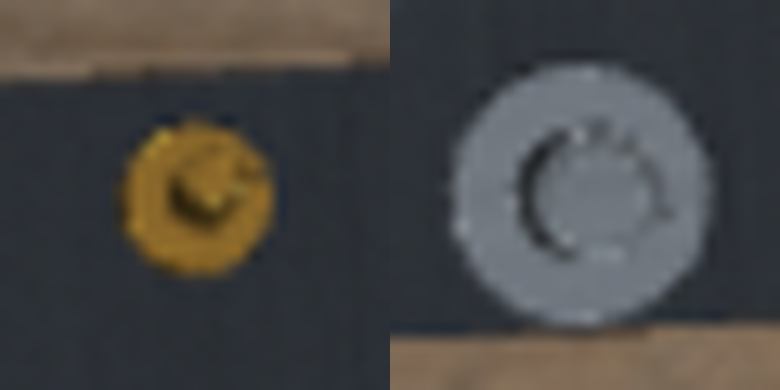

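Lever in hand: the blue end is at row 12 against 12.8 predicted, so it is level. Top view tips: pin about (391.6,221.8), spigot about (396.2,297.9), which agrees with the wrist view in x and within 3 mm in y. Now I carry it over gently and check in the top view.

```bash
python3 - <<'E'
from h import *
import pickle
ti=vision.camera_info("top")
for n,uv in(("pin",(391.6,221.8)),("spig",(396.2,297.9))):print(n,ray(ti,uv,.06))
P=np.array([.6055,-.158]);S=np.array([.428,-.168])
d=P-S;yaw=np.degrees(np.arctan2(d[1],d[0]));u=d/np.hypot(*d);T=(P+S)/2-.033*u;print(T,yaw)
r.move_linear([.456,.279,.12],.12)
r.move_linear([*T,.12],.12,[180,0,yaw]); r.move_linear([*T,.0707],.06); r.hold(.4)
p=monitor.get_position();print(p,monitor.get_ee_rot(),monitor.get_grip_width()*87,monitor.get_time(),monitor.get_ft_force(),monitor.get_moment())
t=vision.camera("top");cv2.imwrite("pics/t2.png",t[:,:,::-1])
i=vision.camera_info("wrist");w=vision.camera("wrist");cv2.imwrite("pics/w2.png",w[:,:,::-1]);pickle.dump(i,open("w2.pkl","wb"))
x0,y0=350,190
for l,h in((-.057,.036),(.123,.028)):
    q=proj(ti,[*(p[:2]+l*u),.1+h]);print(q,(q-[x0,y0])*4)
A=cv2.resize(t[y0:y0+140,x0:x0+80],(0,0),fx=4,fy=4,interpolation=cv2.INTER_CUBIC)
B=cv2.resize(w,(0,0),fx=.75,fy=.75); o=np.zeros((560,800,3),np.uint8); o[:,:320]=A; o[:360,320:]=B
cv2.imwrite("pics/c4.png",o[:,:,::-1])
E
```

```text
pin [ 0.60629071 -0.15543414  0.06      ]
spig [ 0.42793254 -0.1653065   0.06      ]
[ 0.48380225 -0.16485621] 3.2245226065199097
[ 0.48389128 -0.16490387  0.07086403] [ 1.79991740e+02 -1.52198106e-02  3.22448330e+00] 15.95030273830195 24.125 [-0.64144554  0.45125664 -7.06878637] [ 0.01569477  0.00246846 -0.05259983]
[401.34716646 298.1925698 ] [205.38866585 432.7702792 ]
[395.91592287 217.76208992] [183.66369146 111.04835968]
```

View pics/c4.png

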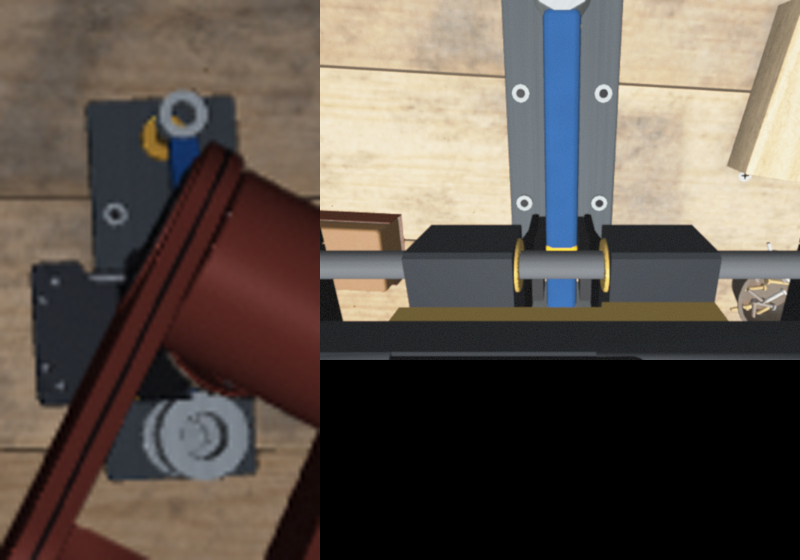

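Top view: eye at (184,113) and boss at (205,436) in the crop, within about 1 mm of the prediction and concentric with the fixture to 1–2 mm. In the wrist view, the lever at column 562 lies midway between the plate screws (520/603). I'll make one numeric check against the screws.

```bash
python3 - <<'E'
from h import *
import pickle
w=cv2.imread("pics/w2.png")[:,:,::-1].copy();i=pickle.load(open("w2.pkl","rb"))
hs=blobs(w,(0,0,180),(180,60,255),(250,100,400,290),30);print(hs)
m=cv2.inRange(cv2.cvtColor(w,cv2.COLOR_RGB2HSV),np.array((100,150,60)),np.array((125,255,255)))
for row in(30,124,200,270):
    c=np.where(m[row,290:360])[0]+290;print(row,c.min(),c.max(),c.mean())
for l in(0,.05,.1):
    a=np.radians(3.22);b=np.array([.4839,-.1649])+l*np.array([np.cos(a),np.sin(a)]);print([proj(i,[*b,z]).round(1).tolist() for z in(.016,.128)])
for uv,_ in hs:print(ray(i,uv,.016).round(4))
E
```

```text
[(array([267.1, 124. ]), [256, 112, 23, 25, 328]), (array([377.6, 124.2]), [366, 112, 24, 25, 327]), (array([396.1, 225. ]), [390, 114, 10, 176, 958]), (array([250.4, 209.9]), [250, 185, 3, 43, 68]), (array([251.8, 266.5]), [250, 239, 6, 51, 219]), (array([271.9, 270.4]), [262, 261, 21, 20, 244]), (array([371.8, 270.5]), [362, 261, 21, 20, 237])]
30 299 346 322.5
124 300 344 322.0
200 301 343 322.0
270 302 342 322.0
[[320.8, 249.8], [320.4, 336.6]]
[[320.9, 170.9], [320.5, 205.0]]
[[320.9, 82.5], [320.5, 44.0]]
[ 0.5592 -0.129   0.016 ]
[ 0.5628 -0.1938  0.016 ]
[ 0.5029 -0.2113  0.016 ]
[ 0.5073 -0.1196  0.016 ]
[ 0.47   -0.1209  0.016 ]
[ 0.4681 -0.1339  0.016 ]
[ 0.4717 -0.1988  0.016 ]
```

Lateral offset is under 0.5 mm and yaw is within 0.3°. Along the axis the views agree to about 1 mm. Underside height is about 0.100 m, which is 4 cm above the tips. Handing in.

```bash
python3 - <<'E'
from h import *
print(np.abs(monitor.get_joint_vel()).max(),monitor.get_grip_width()*87,monitor.get_time())
print(order.finish_job())
E
```

```text
0.1713149991735419 16.04016715497367 24.225
the job is handed in; nothing more can be done
None
```

I handed the job in at 24.2 s with the lever held level and still over the fixture: bores above the spigot and pin to about 1–2 mm, and underside about 4 cm above the tips. The first grasp closed on nothing because the fingertips sat about 3 cm higher than the reported TCP, so I felt for the bench and gripped again at the stripe.

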